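# Tip the potatoes from the organiser caddy into the large bowl

### The job

Pull out the organiser's sliding tray, take the caddy of potatoes out by its bar handle and, holding it low over the larger of the two aluminium bowls, tip all four potatoes into that bowl. Then stand the empty caddy upright back in the tray where it was and push the tray fully home. Leave both bowls and the other kitchen things where they stand.

Things in the scene. Friction and masses are not known exactly. Their poses are not given: they have to be found in the camera images.
- organiser: White plastic drawer organiser housing, fixed to the counter, 230 deep (x) x 196 wide (y) x 135 high mm, open at its front (-x) face, roofed. Origin: centre of its underside; its x axis points to its back, -x out of the front, z up.
- tray (a joint): Slide of the grey plastic tray in the organiser, m: 0 = fully home, grows to 0.17 (stop) as it is pulled out along the organiser's -x; about 3 N of friction. Its front panel is 194 mm wide and 7 to 129 mm above the counter; home, the panel's outer face lies 123 mm in front of the organiser's origin.
- tray_bay (a point): Centre of the floor of the tray's compartment for the caddy, just behind the front panel: 152 mm long (organiser x) x 168 wide (y) inside, floor 12 mm above the counter, side and back walls up to 35 mm. Moves with the tray; home, it lies 40 mm in front of the organiser's origin.
- tray_handle (a point): Middle of the steel D-shaped pull on the tray's front panel: round bar 12 mm thick, 90 mm long along the organiser's y, 105 mm above the counter, its centre line 50 mm in front of the panel (44 mm free gap behind it), with end posts at y = +-45 mm. Moves with the tray.
- caddy: White plastic tipping scoop, loose in the tray, 123 (x) x 150 (y) x 105 mm high, 0.18 kg. Origin: underside, below the bar handle; z up. Floor 4 mm thick, x -43 to +45 mm; back wall at x = +45, 45 high; at -x a 30 degree sloped lip ends at x = -78, 23 high. End plates at y = +-75. The lip faces the organiser's front; tip it down 50 degrees or more to empty it.
- caddy_bar (a point): Centre of the caddy's flat bar handle, which runs along the caddy's y: 14 mm thick (x), 22 mm high (83 to 105 mm above the underside), 142 mm free length. Grip it across x from above; potatoes reach 44 mm above the underside.
- caddy_lip (a point): Middle of the edge of the caddy's pouring lip (78 mm from the bar towards caddy -x, 23 mm above the underside).
- bowl_large: Larger aluminium bowl, loose, rim radius 110 mm, 90 mm high, wall 4 mm. Origin: centre of its underside, z up. The potatoes go in here.
- bowl_small: Smaller aluminium bowl, loose, rim radius 75 mm, 62 mm high. Origin: centre of its underside. Leave alone; it may stand on either side of the larger one.
- tawa: Cast iron tawa (flat griddle), radius 106 mm, 16 mm high, handle to 215 mm along its +y. Origin: centre of its underside. Leave alone.
- tumbler: Black plastic tumbler, radius 37 mm, 105 mm high. Origin: centre of its underside. Leave alone.
- ladle: Steel ladle lying flat, handle from x = -130 mm, its cup (radius 38 mm, 28 mm high) at x = +132 mm. Origin near the middle of the handle, on the counter. Leave alone.
- potato0: One of four alike brown potatoes, loose, 62 mm long (its y) and 41 mm thick, about 60 g; starts in the caddy. Origin: its centre.
- potato1: One of four alike brown potatoes, loose, 62 mm long (its y) and 41 mm thick, about 60 g; starts in the caddy. Origin: its centre.
- potato2: One of four alike brown potatoes, loose, 62 mm long (its y) and 41 mm thick, about 60 g; starts in the caddy. Origin: its centre.
- potato3: One of four alike brown potatoes, loose, 62 mm long (its y) and 41 mm thick, about 60 g; starts in the caddy. Origin: its centre.
Mind the look-alikes: they are no part of the job. Leave any black look-alike of the bowl_large alone.

How it is judged (in metres and radians):
On the way, in this order (a step that is already met when the one before it is completed fails the run):
1. the tray is pulled well out, with the caddy still standing in it (value of joint tray above 0.12 m and height (world z) of caddy below 0.03 m), for 0.1 s.
2. the caddy is held tipped by at least 37 degrees with its lip low over the large bowl (within 90 mm of its centre line, less than 160 mm above the counter) (angle between caddy's own z axis and vertical above 0.65 rad and horizontal distance between caddy_lip and bowl_large below 0.09 m and height (world z) of caddy_lip below 0.16 m and contact force between the fingers and caddy above 0.5 N), for 0.2 s.
At the end, for the whole second after the job is handed in: All four potatoes lie in the large bowl (centres within 95 mm of its axis and below its rim), which stands upright; the caddy stands upright (within 6 degrees) in its compartment of the tray; the tray is home to within 8 mm (horizontal distance between each of potato0, potato1, potato2, potato3 and bowl_large below 0.095 m and z of potato0 in the frame of bowl_large between 0 and 0.09 m and z of potato1 in the frame of bowl_large between 0 and 0.09 m and z of potato2 in the frame of bowl_large between 0 and 0.09 m and z of potato3 in the frame of bowl_large between 0 and 0.09 m and angle between bowl_large's own z axis and vertical below 0.15 rad and value of joint tray below 0.008 m and x of caddy in the frame of organiser between -0.085 and 0.005 m and y of caddy in the frame of organiser between -0.025 and 0.025 m and z of caddy in the frame of organiser below 0.022 m and angle between caddy's own z axis and vertical below 0.1 rad and linear speed of caddy below 0.02 m/s); the robot touches nothing.
It fails at once if the large bowl is moved by more than 50 mm (distance of bowl_large from where it was at the start of the episode above 0.05 m).
It fails at once if the small bowl is moved by more than 30 mm (distance of bowl_small from where it was at the start of the episode above 0.03 m).
It fails at once if the tawa is moved by more than 30 mm (distance of tawa from where it was at the start of the episode above 0.03 m).
It fails at once if the tumbler is moved by more than 30 mm (distance of tumbler from where it was at the start of the episode above 0.03 m).
It fails at once if the ladle is moved by more than 30 mm (distance of ladle from where it was at the start of the episode above 0.03 m).
It also fails if it takes over 72 s, if anything falls off the work surface, if the arm or the gripper's body presses on something with over 40 N, if the wrist force passes 120 N, or if a joint passes its speed limit or range.

### The arm

A 6-joint arm with a two-finger parallel gripper is mounted at the origin on the work surface. World frame = base frame: x ahead of the robot, y to its left, z up, the work surface at z = 0. Lengths are in mm, angles in rad, forces in N, time in s.
With the tool pointing down it reaches from about 400 to 825 mm from the base axis. Payload 7 kg.
Tool frame: the origin (TCP) lies between the finger pads; the fingertips stand 17 mm ahead of it and the grasp point (between the pads) lies 2 mm behind it; z points along the fingers, y is the line along which they close (so a half turn about z gives the same grasp; the last joint's range is limited). The gripper opens to 88 mm and grips with 3 to 60 N. Pads are 19 mm wide; open, the fingers measure 130 mm over their backs; the gripper's body (78 mm by 193 mm) begins 47 mm behind the grasp point.
Start: joints at [1.505, 0.359, 0.012, 0, -1.224, -0.288], TCP at [233.871, 633.166, 243.561] pointing down, gripper open.
Joint ranges: [-3.07, 3.07], [-1.43, 2.12], [-1.02, 1.25], [-3.03, 1.67], [-3.05, -0], [-3.03, 3.03]. Speed limits (rad/s): [2.39, 2.39, 3.01, 3.14, 3.14, 3.14].

### API

Orientations are given as a unit quaternion [x, y, z, w].
In Python, from station import get_obs, read_camera, close_job, spot_in, masks_of gives the robot as it stands.
- The arm moves only by the tool move_arm, never from a script. Its argument "moves" is a list of rows, each a list of 7 numbers: the turn, a rotation vector about the world's x, y, z in units of 6 degrees (1.0 is 6 degrees), then the shift along the world's x, y, z in units of 30 mm (1.0 is 30 mm), then the closure, from 0 (fully open) to 1 (shut). A call has 1 to 8 rows; each row shifts and turns the commanded pose from where the row before left it; what a row does not reach is not made up. A row lasts 1/8 s, in which the tool goes at most 62.5 mm and 10.7 degrees, less where a joint would pass 70% of its speed; a pose out of reach is approached as far as the arm can. A call is refused whole if a number of a shift passes 1 or a number of a turn 1, either way. A call with a gripper value outside its range is refused whole. The fingers move at their own pace and stop on an object; "newtons" is the grip in N (left out, the last holds). Time passes only in rows, so rows that do not move let the fingers close. It gives the time, the measured TCP pose, the force, the opening and the grip force at its end, in the units of the state.
- get_obs(): the state, without advancing time (a new reading comes with each control period).
- read_camera(name): name is "scene" or "top"; returns a dict with "img" (400x640x3 uint8, red, green, blue), "fov_y" (degrees; the focal length in pixels is half the picture's height over the tangent of half this angle, whatever the lens; pixels are square), "cx", "cy" (the principal point, pixels), "dist_coeffs" ([k1, k2, p1, p2, k3] as OpenCV has them; the pictures are not rectified), "eye" and "rotation" of the camera in the world. Camera axes: x right, y up, looking along -z (the intrinsics and any distortion apply to the point x, -y, -z); pixel columns grow to the right and rows downward; lengths in mm; the calibration is good to about 2 mm. A picture is of the moment at which its call begins. There is no depth.
- close_job(): hands the job in; it is judged then, once.
Trained networks look in a picture, given as the dict that the camera call returned (one of the last four; its "shot" number tells which), for a name from the list of things; names that differ only in an ending like _2 or _b are one class to them, and where a whole thing is asked for, a point or a joint stands for the part that bears it (a point fixed in the world has none). Each returns a list of dicts, best first, with "p" (0 to 1); they miss things now and then, are a little off and sometimes report something else, mostly with a low value. They report only what shows in the picture. A call takes as long as a camera call. They do not tell look-alikes from the thing itself.
- spot_in(label, picture): "box" ([left, top, right, bottom] as shares, 0 to 1, of the picture: columns of its width, rows of its height, round what is visible of it).
- masks_of(label, picture): "pixels" (400x640 bool, what is visible of it) and "box" ([left, top, right, bottom] as shares, 0 to 1, of the picture: columns of its width, rows of its height, round what is visible of it).
The state is a dict: "time_s": time; "joint_pos": joint angles; "qd": joint speeds; "effort": joint torques, N m; "eef_pos": TCP position; "orientation": TCP orientation; "contact_force": force on the tool from outside, world axes, zero at the start; "ft_torque": the same for the moment, N m; "grip_width": opening from 0.0 (shut) to 1.0 (fully open); "grasp_force": force on a finger pad.
Only numpy, scipy, OpenCV 4.12 (cv2) and the standard library are available. Lean on these libraries where they do the work, as an engineer would, in place of code of your own. Each camera call takes 0.05 s, during which the arm holds its last target. There are 200 camera calls.

## Working session

There is one attempt and no reset: what is moved stays moved. The work goes in short steps, Python scripts to look and compute and a tool call to move; the robot and the scene stay as the last step left them, time stands still between calls to the robot, and variables do not carry over. Pictures are saved under pics/ and viewed, at most 10 in all, crops included, and the job is handed in when it is done.

Besides the shell and the picture viewer there is one more tool, called by a JSON object that holds its "op" and its "data". move_arm: Moves the arm, as the interface text tells. Its arguments: {"type":"object","properties":{"moves":{"type":"array"},"newtons":{"type":"number"}},"required":["moves"]}

```bash
mkdir -p pics; ls
cat > h.py <<'E'
import numpy as np, cv2
from station import *
def K(p):
    h=p["img"].shape[0]; f=h/2/np.tan(np.radians(p["fov_y"])/2)
    return np.array([[f,0,p["cx"]],[0,f,p["cy"]],[0,0,1.]])
def ray(p,uv):
    n=cv2.undistortPoints(np.array(uv,float).reshape(-1,1,2),K(p),np.array(p["dist_coeffs"],float)).reshape(-1,2)
    d=np.c_[n[:,0],-n[:,1],-np.ones(len(n))]
    return d@np.array(p["rotation"]).T
def at_z(p,uv,z):
    d=ray(p,uv); e=np.array(p["eye"]); return e+d*((z-e[2])/d[:,2])[:,None]
def proj(p,X):
    c=(np.array(X,float).reshape(-1,3)-np.array(p["eye"]))@np.array(p["rotation"])
    c=c*[1,-1,-1]
    return cv2.projectPoints(c,np.zeros(3),np.zeros(3),K(p),np.array(p["dist_coeffs"],float))[0].reshape(-1,2)
E
python3 - <<'E'
from h import *
for n in("scene","top"):
    p=read_camera(n); cv2.imwrite(f"pics/{n}0.png",p["img"][:,:,::-1])
    print(n,p["eye"],np.round(p["rotation"],3).tolist(),p["fov_y"],p["cx"],p["cy"],p["dist_coeffs"])
    for l in("organiser","tray","caddy","tray_handle","bowl_large","bowl_small","tawa","tumbler","ladle","potato0"):
        print(l,[(round(d["p"],2),(np.array(d["box"])*[640,400,640,400]).round().astype(int).tolist()) for d in spot_in(l,p)])
E
```

```text
pics
scene [  71.87647114 -705.40504039 1086.10368588] [0.322, -0.097, -0.248, 0.908] 51.27599038084834 323.4876090641244 199.11206514598314 [-0.08216329  0.          0.          0.          0.        ]
organiser [(0.67, [374, 173, 485, 267])]
tray [(0.73, [372, 197, 417, 265])]
caddy [(0.26, [373, 198, 415, 265])]
tray_handle [(0.97, [372, 192, 415, 262])]
bowl_large [(0.87, [243, 99, 297, 144]), (0.73, [282, 146, 328, 179]), (0.56, [215, 163, 289, 221])]
bowl_small [(0.61, [283, 145, 327, 180])]
tawa [(0.62, [334, 122, 394, 179])]
tumbler [(0.96, [310, 103, 327, 131])]
ladle [(0.56, [378, 304, 468, 368])]
potato0 []
top [ 450.91534627  -50.90778965 1212.10379496] [-0.03, 0.018, 0.715, -0.698] 57.01089339678819 313.5695159159368 205.9578176070192 [-0.01431901  0.          0.          0.          0.        ]
organiser [(0.92, [335, 88, 411, 185])]
tray [(0.81, [335, 160, 397, 184])]
caddy [(0.28, [452, 162, 470, 252])]
tray_handle [(0.73, [221, 178, 267, 222]), (0.7, [337, 160, 404, 187])]
bowl_large [(0.74, [136, 265, 207, 337]), (0.69, [222, 239, 296, 310]), (0.62, [133, 175, 197, 243]), (0.31, [219, 179, 268, 225])]
bowl_small [(0.87, [220, 177, 269, 227]), (0.48, [452, 165, 473, 255]), (0.39, [337, 88, 409, 187])]
tawa [(0.88, [202, 102, 290, 167])]
tumbler [(0.75, [169, 142, 198, 168])]
ladle [(0.66, [447, 165, 472, 256]), (0.57, [204, 104, 292, 167]), (0.49, [338, 157, 402, 191])]
potato0 []
```

```bash
sed -i 's/^from station.*/&\nfrom scipy.spatial.transform import Rotation as Ro/; s/np.array(p\["rotation"\])/Ro.from_quat(p["rotation"]).as_matrix()/' h.py
python3 - <<'E'
import cv2
a=cv2.imread("pics/scene0.png")[60:390,190:510]; b=cv2.imread("pics/top0.png")[70:350,110:490]
a=cv2.resize(a,(388,400),interpolation=2); b=cv2.resize(b,(400,295),interpolation=2)
import numpy as np
c=np.zeros((400,790,3),np.uint8); c[:,:388]=a; c[:295,390:]=b; cv2.imwrite("pics/c0.png",c)
E
```

```text
(no output)
```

View pics/scene0.png

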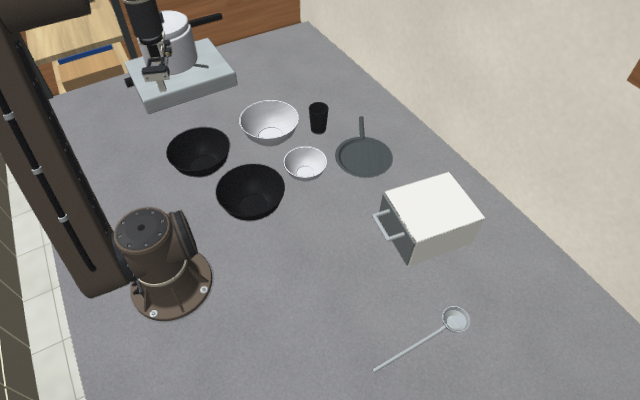

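View pics/top0.png

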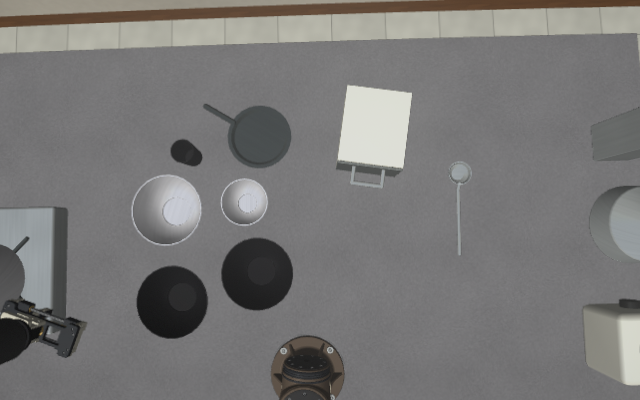

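Candidates for the large bowl in the top image are aluminium (166,210), small aluminium (244,202), black (257,274) and black (172,302). The bright, bigger one at (166,210), seen at (269,122) in the scene view, is the target. The organiser is at (374,127), with its handle at (367,184).

Run:
```python
from h import *
ps={n:read_camera(n) for n in("top","scene")}
def fit(m):
    c=max(cv2.findContours(m.astype(np.uint8),cv2.RETR_EXTERNAL,cv2.CHAIN_APPROX_NONE)[0],key=cv2.contourArea); return c[:,0].astype(float)
for n,p in ps.items():
    g=p["img"].astype(int)
    for l in("bowl_large","bowl_small","tawa","tumbler","ladle"):
        for d in masks_of(l,p)[:4]:
            m=d["pixels"]
            if m.sum()<30: continue
            H=dict(bowl_large=90,bowl_small=62,tawa=16,tumbler=105,ladle=28)[l]
            w=at_z(p,fit(m),H)[:,:2].astype(np.float32); (c,r)=cv2.minEnclosingCircle(w)
            print(n,l,round(d["p"],2),"bright",int(g[m].mean()),"circ",np.round(c),round(r))
    for l in("organiser","tray_handle"):
        for d in masks_of(l,p)[:2]:
            m=d["pixels"]; print(n,l,round(d["p"],2),m.sum(),(np.array(d["box"])*[640,400,640,400]).round())
# roof by colour
p=ps["top"]; g=p["img"].astype(int); m=(g.min(2)>215).astype(np.uint8); m[:60]=0;m[200:]=0;m[:,:320]=0;m[:,430:]=0
m=cv2.morphologyEx(m,cv2.MORPH_OPEN,np.ones((5,5)))
c=fit(m); w=at_z(p,c,135)[:,:2].astype(np.float32); r=cv2.minAreaRect(w); print("roof",r,np.round(cv2.boxPoints(r)).tolist())
c0=g[60:190,330:420]
cr=cv2.resize(p["img"][150:200,330:410,::-1],(640,400),interpolation=cv2.INTER_NEAREST); cv2.imwrite("pics/hand.png",cr)
cr=cv2.resize(p["img"][160:260,120:280,::-1],(640,400),interpolation=cv2.INTER_CUBIC); cv2.imwrite("pics/bowl.png",cr)
```

```text
top bowl_large 0.89 bright 156 circ [527. 420.] 112
top bowl_large 0.84 bright 35 circ [250. 402.] 114
top bowl_large 0.73 bright 38 circ [328. 143.] 110
top bowl_small 0.88 bright 163 circ [550. 187.] 75
top bowl_small 0.75 bright 142 circ [ 513. -488.] 144
top tawa 0.86 bright 76 circ [797. 192.] 161
top tawa 0.67 bright 111 circ [ 655. -215.] 106
top tumbler 0.73 bright 48 circ [700. 353.] 53
top ladle 0.77 bright 143 circ [ 515. -504.] 148
top organiser 0.97 5794 [338.  87. 410. 187.]
top tray_handle 0.63 798 [335. 159. 403. 185.]
scene bowl_large 0.86 bright 173 circ [524. 401.] 129
scene bowl_large 0.83 bright 31 circ [323. 132.] 119
scene bowl_large 0.67 bright 29 circ [248. 385.] 123
scene bowl_small 0.82 bright 185 circ [547. 175.] 84
scene tawa 0.92 bright 88 circ [801. 187.] 163
scene tumbler 0.75 bright 30 circ [680. 316.] 90
scene ladle 0.55 bright 168 circ [ 597. -507.] 68
scene organiser 0.89 6688 [370. 174. 486. 267.]
scene tray_handle 0.63 1249 [375. 192. 413. 262.]Traceback (most recent call last):
  File "<stdin>", line 20, in <module>
  File "<stdin>", line 4, in fit
ValueError: max() iterable argument is empty
```

Run:
```python
from h import *
p=read_camera("top"); g=p["img"]; print(g[130,374],g[168,370],g[184,368],g[176,368])
m=np.zeros(g.shape[:2],np.uint8); m[75:200,325:425]=g[75:200,325:425].min(2)>190
m=cv2.morphologyEx(m,cv2.MORPH_OPEN,np.ones((5,5)))
c=max(cv2.findContours(m,0,1)[0],key=cv2.contourArea)[:,0].astype(float)
w=at_z(p,c,135)[:,:2].astype(np.float32); r=cv2.minAreaRect(w); print("roof",r,np.round(cv2.boxPoints(r)).tolist())
cen=np.array(r[0]); B=cv2.boxPoints(r)
# organiser +x = long axis pointing +x
a=min([(B[(i+1)%4]-B[i])/np.linalg.norm(B[(i+1)%4]-B[i]) for i in range(4)],key=lambda v:-v[0])
ang=np.arctan2(a[1],a[0]); print("yaw deg",np.degrees(ang))
R=np.array([[a[0],-a[1]],[a[1],a[0]]])
def W(x,y,z): return np.r_[cen+R@[x,y],z]
print("handle",W(-173,0,105).round(1))
im=g[:,:,::-1].copy()
for q in ("top","scene"):
    p=read_camera(q); im=p["img"][:,:,::-1].copy(); im=cv2.resize(im,None,fx=4,fy=4,interpolation=2)
    P=[W(x,y,z) for x,y,z in[(-115,98,135),(-115,-98,135),(115,98,135),(115,-98,135),(-173,45,105),(-173,-45,105),(-123,97,129),(-123,-97,129),(-115,98,0),(-115,-98,0)]]
    for u in proj(p,P): cv2.circle(im,tuple(int(v) for v in u*4+2),3,(0,0,255),-1)
    cv2.imwrite(f"pics/o_{q}.png",im[320:780,1280:1720] if q=="top" else im[660:1100,1440:1980])
a=cv2.imread("pics/o_top.png");b=cv2.imread("pics/o_scene.png")
h=440; a=cv2.resize(a,(380,h));b=cv2.resize(b,(420,h)); cv2.imwrite("pics/o.png",np.hstack([a,b]))
```

```text
[221 222 214] [79 81 80] [154 158 159] [125 124 126]
roof ((758.9395141601562, -221.30831909179688), (193.9586181640625, 226.55934143066406), 80.98600006103516) [[632.0, -299.0], [856.0, -335.0], [886.0, -143.0], [662.0, -108.0]]
yaw deg -9.014001
handle [ 588.1 -194.2  105. ]
```

View pics/o.png

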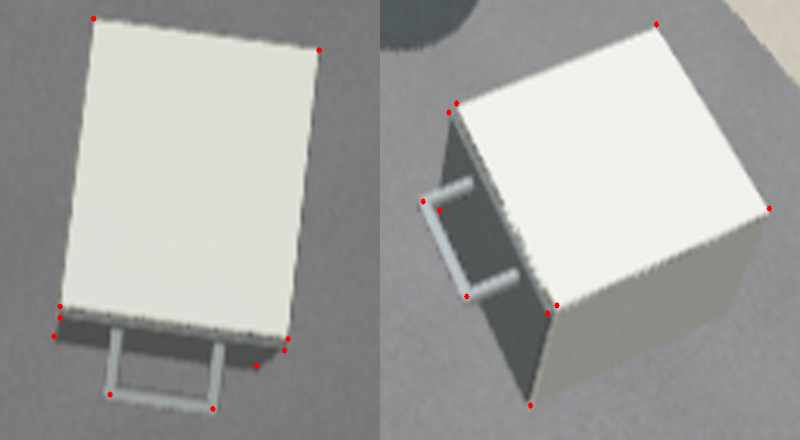

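The overlay matches in both views. The organiser is at about (759,-221) with yaw -9°, and the handle at (588,-194,105). I'll check the state and plan the first reach.

```bash
cat >> h.py <<'E'
import json
def cur():
    o=get_obs(); d=dict(t=o["time_s"],q=list(map(float,o["joint_pos"])),p=list(map(float,o["eef_pos"])),o=list(map(float,o["orientation"])))
    open("log.jsonl","a").write(json.dumps(d)+"\n"); return o
def tgt(yawdeg,tilt=0):
    """tool down, tool y along heading yawdeg (horizontal); then lip-down tilt about the caddy y axis"""
    a=np.radians(yawdeg); y=np.array([np.cos(a),np.sin(a),0]); z=np.array([0,0,-1.]); R=np.c_[np.cross(y,z),y,z]
    ax=np.array([-np.sin(a),np.cos(a),0])
    return Ro.from_rotvec(-np.radians(tilt)*ax)*Ro.from_matrix(R)
def plan(pos,Rt,o=None):
    o=o or get_obs(); d=(Rt*Ro.from_quat(o["orientation"]).inv()).as_rotvec(degrees=True)/6
    s=(np.array(pos)-np.array(o["eef_pos"]))/30
    print("turn units",d.round(2),"shift units",s.round(2))
E
python3 - <<'E'
from h import *
o=cur(); print(Ro.from_quat(o["orientation"]).as_matrix().round(3).tolist(),o["grip_width"],o["contact_force"],o["time_s"])
for y in(-9,171): plan([588,-194,230],tgt(y),o)
p=read_camera("top"); m=masks_of("bowl_large",p)[0]["pixels"]
cv2.imwrite("pics/bowl.png",cv2.resize(p["img"][160:260,120:280,::-1],(640,400),interpolation=cv2.INTER_CUBIC))
E
```

```text
[[0.938, -0.346, -0.0], [-0.346, -0.938, 0.0], [-0.0, -0.0, -1.0]] 1.0020416689763378 [-0.31282902  0.44843596  0.33797776] 2.05
turn units [-0.   -0.   16.88] shift units [ 11.8  -27.57  -0.45]
turn units [ -0.     0.   -13.12] shift units [ 11.8  -27.57  -0.45]
```

View pics/bowl.png

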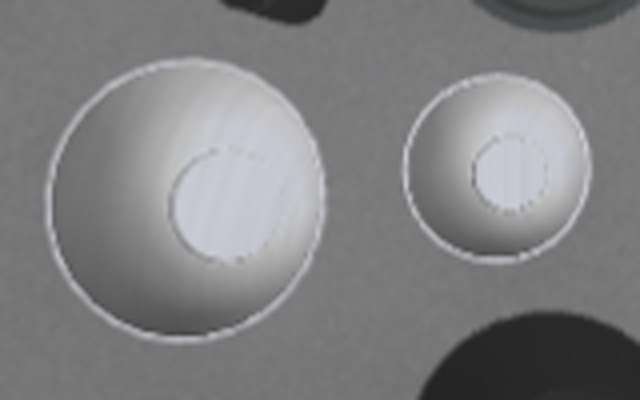

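The crop confirms the choice: a bright aluminium bowl, left, crop centre (186,200), with the small one beside it and a black one at the lower right. Moving to above the tray handle.

{"op": "move_arm", "data": {"moves": [[0,0,-0.47,0.42,-0.98,0,0],[0,0,-0.47,0.42,-0.98,0,0],[0,0,-0.47,0.42,-0.98,0,0],[0,0,-0.47,0.42,-0.98,0,0],[0,0,-0.47,0.42,-0.98,0,0],[0,0,-0.47,0.42,-0.98,0,0],[0,0,-0.47,0.42,-0.98,0,0],[0,0,-0.47,0.42,-0.98,0,0]]}}

```text
time_s: 3.15
eef_pos: [335.2, 396.6, 243.7]
orientation: [0.931, -0.366, 0.0, -0.0]
contact_force: [0.5, 0.8, -0.5]
grip_width: 0.997
grasp_force: 0.0
```

```bash
python3 -c "
from h import *
o=cur();print(o['joint_pos'],o['eef_pos'])"
```

```text
[ 1.24745628e+00  1.01060635e-01 -3.27367484e-01  5.01792406e-05
 -1.14205670e+00 -4.26491855e-01] [335.1871813  396.56005015 243.69955961]
```

{"op": "move_arm", "data": {"moves": [[0,0,-0.47,0.42,-0.98,0,0.5],[0,0,-0.47,0.42,-0.98,0,0.5],[0,0,-0.47,0.42,-0.98,0,0.5],[0,0,-0.47,0.42,-0.98,0,0.5],[0,0,-0.47,0.42,-0.98,0,0.5],[0,0,-0.47,0.42,-0.98,0,0.5],[0,0,-0.47,0.42,-0.98,0,0.5],[0,0,-0.47,0.42,-0.98,0,0.5]]}}

```text
time_s: 4.15
eef_pos: [435.8, 161.4, 243.8]
orientation: [0.841, -0.541, 0.0, -0.0]
contact_force: [0.7, 0.5, -0.0]
grip_width: 0.5
grasp_force: 0.0
```

{"op": "move_arm", "data": {"moves": [[0,0,-0.47,0.42,-0.98,0,0.55],[0,0,-0.47,0.42,-0.98,0,0.55],[0,0,-0.47,0.42,-0.98,0,0.55],[0,0,-0.47,0.42,-0.98,0,0.55],[0,0,-0.47,0.42,-0.98,0,0.55],[0,0,-0.47,0.42,-0.98,0,0.55],[0,0,-0.47,0.42,-0.98,0,0.55],[0,0,-0.47,0.42,-0.98,0,0.55]]}}

```text
time_s: 5.15
eef_pos: [536.3, -73.9, 243.7]
orientation: [0.719, -0.695, 0.0, -0.0]
contact_force: [0.2, 0.5, 0.1]
grip_width: 0.451
grasp_force: 0.0
```

```bash
python3 -c "
from h import *
o=cur();print(o['joint_pos'],o['eef_pos'],o['grip_width']);plan([588,-194,150],tgt(171),o)"
```

```text
[ 2.25235936e-01  1.38863204e-01 -2.83160187e-01  6.16694522e-07
 -1.14849396e+00 -1.91891787e-01] [536.34493283 -73.8810143  243.6742372 ] 0.45124134648066205
turn units [-0.    0.   -1.82] shift units [ 1.72 -4.   -3.12]
```

{"op": "move_arm", "data": {"moves": [[0,0,-0.36,0.34,-0.8,0,0.55],[0,0,-0.36,0.34,-0.8,-0.2,0.55],[0,0,-0.36,0.34,-0.8,-0.4,0.55],[0,0,-0.36,0.34,-0.8,-0.5,0.55],[0,0,-0.38,0.36,-0.8,-0.5,0.55],[0,0,0,0,0,-0.6,0.55],[0,0,0,0,0,0,0.55]]}}

```text
time_s: 6.02
eef_pos: [586.6, -193.0, 176.0]
orientation: [-0.65, 0.76, 0.001, -0.001]
contact_force: [-0.2, 0.1, 0.7]
grip_width: 0.451
grasp_force: 0.0
```

```bash
python3 -c "
from h import *
o=cur();print(o['joint_pos'],o['eef_pos'],o['grip_width']);plan([588,-194,103],tgt(171),o)"
```

```text
[-2.20201712e-03  3.17091163e-01 -2.10233873e-01 -3.98487160e-04
 -1.04671904e+00 -1.53829794e-01] [ 586.56965521 -192.96752718  176.00852568] 0.4514973458847937
turn units [-0.   -0.03 -0.01] shift units [ 0.05 -0.03 -2.43]
```

{"op": "move_arm", "data": {"moves": [[0,0,0,0.05,-0.03,-0.6,0.55],[0,0,0,0,0,-0.6,0.55],[0,0,0,0,0,-0.6,0.55],[0,0,0,0,0,-0.63,0.55],[0,0,0,0,0,0,0.8],[0,0,0,0,0,0,1],[0,0,0,0,0,0,1],[0,0,0,0,0,0,1]], "newtons": 25}}

```text
time_s: 7.02
eef_pos: [589.5, -193.3, 105.6]
orientation: [-0.65, 0.76, -0.0, 0.0]
contact_force: [-0.6, 1.0, 4.4]
grip_width: 0.124
grasp_force: 25.0
```

{"op": "move_arm", "data": {"moves": [[0,0,0,-0.5,0.08,0,1],[0,0,0,-0.75,0.12,0,1],[0,0,0,-0.8,0.13,0,1],[0,0,0,-0.8,0.13,0,1],[0,0,0,-0.8,0.13,0,1],[0,0,0,-0.8,0.13,0,1],[0,0,0,-0.7,0.1,0,1],[0,0,0,-0.28,0.04,0,1]]}}

```text
time_s: 8.02
eef_pos: [426.5, -167.5, 105.6]
orientation: [-0.65, 0.76, -0.001, 0.001]
contact_force: [3.6, -0.9, 1.7]
grip_width: 0.13
grasp_force: 25.0
```

{"op": "move_arm", "data": {"moves": [[0,0,0,0,0,0,1],[0,0,0,0,0,0,0.6],[0,0,0,0,0,0,0.55],[0,0,0,0,0,0.3,0.55],[0,0,0,0,0,1,0.55],[0,0,0,0,0,1,0.55],[0,0,0,0,0,1,0.55],[0,0,0,0,0.8,1,0.55]]}}

```text
time_s: 9.02
eef_pos: [426.3, -144.0, 235.0]
orientation: [-0.65, 0.76, -0.0, -0.0]
contact_force: [1.4, -0.4, 0.2]
grip_width: 0.451
grasp_force: 0.0
```

```bash
cat log.jsonl | wc -l
python3 - <<'E'
from h import *
o=cur();print(np.round(o['joint_pos'],3),o['eef_pos'],o['grip_width'])
for n in("scene","top"):
    p=read_camera(n); cv2.imwrite(f"pics/{n}1.png",p["img"][:,:,::-1])
    for l in("tray","caddy","tray_handle","caddy_bar","potato0"):
        print(n,l,[(round(d["p"],2),(np.array(d["box"])*[640,400,640,400]).round().astype(int).tolist()) for d in spot_in(l,p)])
a=cv2.imread("pics/scene1.png")[130:330,300:500];b=cv2.imread("pics/top1.png")[80:280,290:490]
cv2.imwrite("pics/c1.png",cv2.resize(np.hstack([a,b]),(800,400),interpolation=2))
E
```

```text
4
[ 0.115 -0.015 -0.471  0.    -1.115 -0.272] [ 426.31789043 -143.97598165  235.02342624] 0.4505895665212776
scene tray [(0.83, [320, 210, 417, 283]), (0.31, [352, 228, 368, 246])]
scene caddy [(0.61, [344, 206, 402, 271])]
scene tray_handle [(0.79, [324, 210, 418, 280])]
scene caddy_bar [(0.58, [341, 207, 399, 271]), (0.26, [353, 228, 367, 245])]
scene potato0 [(0.59, [363, 229, 377, 244]), (0.53, [359, 248, 377, 264]), (0.47, [353, 229, 367, 246]), (0.41, [372, 243, 381, 258])]
top tray [(0.61, [332, 160, 394, 221])]
top caddy [(0.63, [336, 176, 394, 215])]
top tray_handle [(0.59, [328, 160, 394, 221])]
top caddy_bar [(0.65, [338, 175, 393, 214]), (0.22, [327, 162, 396, 220])]
top potato0 [(0.56, [342, 194, 353, 202]), (0.48, [366, 198, 382, 207]), (0.41, [349, 183, 362, 194])]
```

View pics/c1.png

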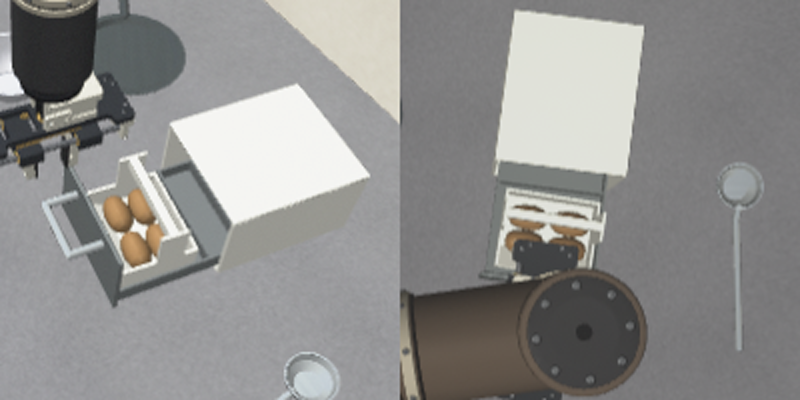

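Run:
```python
from h import *
cen=np.array([758.9,-221.3]); a=np.radians(-9.0); R=np.array([[np.cos(a),-np.sin(a)],[np.sin(a),np.cos(a)]])
out=[]
for n,cut in(("top",(165,225,325,405)),("scene",(195,290,330,430))):
    p=read_camera(n); g=p["img"].min(2).astype(float)
    # profile at plane z=117 in organiser frame
    xs=np.arange(-240,-140,1.); ys=np.arange(-60,61,4.)
    X=np.array([[*(cen+R@[x,y]),117] for x in xs for y in ys]); u=proj(p,X).astype(np.float32)
    v=cv2.remap(g.astype(np.float32),u[:,0].reshape(1,-1),u[:,1].reshape(1,-1),1).reshape(len(xs),len(ys))
    prof=np.median(v,1); print(n,[(int(x),int(q)) for x,q in zip(xs,prof)][10:85:2])
    # y profile along bar: end plates
    r0,r1,c0,c1=cut; s=6; im=cv2.resize(p["img"][r0:r1,c0:c1,::-1],None,fx=s,fy=s,interpolation=2)
    for off,col in((-205,(0,0,255)),(-190,(0,255,0)),(-175,(255,0,0))):
        for y in(-71,71):
            q=proj(p,[[*(cen+R@[off,y]),117]])[0]; cv2.circle(im,(int((q[0]-c0+.5)*s),int((q[1]-r0+.5)*s)),4,col,-1)
    out.append(cv2.resize(im,(395,395)))
cv2.imwrite("pics/bar.png",np.hstack(out))
```

```text
top [(-230, 66), (-228, 67), (-226, 67), (-224, 68), (-222, 69), (-220, 70), (-218, 69), (-216, 79), (-214, 123), (-212, 149), (-210, 154), (-208, 130), (-206, 97), (-204, 80), (-202, 82), (-200, 91), (-198, 112), (-196, 154), (-194, 193), (-192, 214), (-190, 218), (-188, 217), (-186, 216), (-184, 202), (-182, 176), (-180, 127), (-178, 98), (-176, 119), (-174, 169), (-172, 202), (-170, 217), (-168, 217), (-166, 213), (-164, 197), (-162, 169), (-160, 152), (-158, 161), (-156, 182)]
scene [(-230, 156), (-228, 146), (-226, 145), (-224, 116), (-222, 97), (-220, 100), (-218, 103), (-216, 104), (-214, 106), (-212, 106), (-210, 105), (-208, 105), (-206, 126), (-204, 146), (-202, 166), (-200, 178), (-198, 191), (-196, 220), (-194, 240), (-192, 242), (-190, 242), (-188, 242), (-186, 240), (-184, 227), (-182, 192), (-180, 176), (-178, 179), (-176, 190), (-174, 211), (-172, 215), (-170, 176), (-168, 137), (-166, 118), (-164, 128), (-162, 135), (-160, 136), (-158, 136), (-156, 136)]
```

View pics/bar.png

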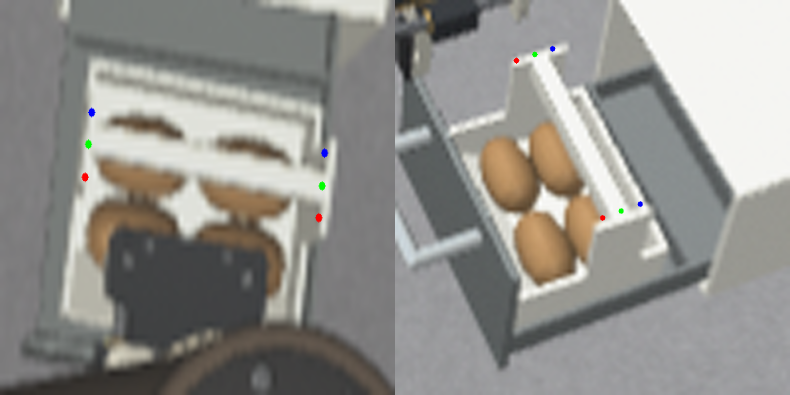

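{"op": "move_arm", "data": {"moves": [[0,0.9,0,0.5,0,0.3,0.55],[0,0.9,0,0.5,0,0.3,0.55],[0,0.9,0,0.5,0,0.3,0.55],[0,0.9,0,0.5,0,0.3,0.55],[0.9,0,0,0,0,0,0.55],[0.9,0,0,0,0,0,0.55],[0.9,0,0,0,0,0,0.55],[0,0,0,0,0,0,0.55]]}}

```text
time_s: 10.72
eef_pos: [486.6, -144.7, 268.9]
orientation: [-0.651, 0.722, 0.226, -0.051]
contact_force: [0.3, -0.8, 0.0]
grip_width: 0.454
grasp_force: 0.0
```

Run:
```python
from h import *
from scipy.optimize import least_squares
o=cur(); print(np.round(o["joint_pos"],3),o["eef_pos"],o["orientation"])
L=[json.loads(l) for l in open("log.jsonl")]
code='''
def fk(q,v,s4=1,s6=1):
    a1,h1,d,L2,D,A,Lt=v
    R1=Ro.from_euler("z",q[0]); ph=q[1]-q[2]
    w=np.array([a1+L2*np.sin(q[1])+D*np.cos(ph)+A*np.sin(ph),d,h1+L2*np.cos(q[1])-D*np.sin(ph)+A*np.cos(ph)])
    # forearm frame: x along forearm, then roll q4 about x, pitch q5 about y, roll q6 about tool
    Rf=R1*Ro.from_euler("y",ph)*Ro.from_euler("x",s4*q[3])*Ro.from_euler("y",-q[4])*Ro.from_euler("x",s6*q[5])
    Rt=Rf*Ro.from_matrix(np.array([[0,0,1.],[0,-1,0],[1,0,0]]))
    return R1.apply(w)+Rf.apply([Lt,0,0]),Rt
'''
exec(code)
for s4 in(1,-1):
  for s6 in(1,-1):
    f=lambda v:np.concatenate([fk(l["q"],v,s4,s6)[0]-l["p"] for l in L])
    r=least_squares(f,[0,400,-190,350,350,0,200])
    e=[np.degrees((fk(l["q"],r.x,s4,s6)[1]*Ro.from_quat(l["o"]).inv()).magnitude()) for l in L]
    print(s4,s6,r.x.round(1),np.abs(r.fun).max().round(2),np.round(e,2))
open("fk.py","w").write("from h import *\n"+code)
```

```text
[-0.083  0.348  0.062 -0.233 -1.692 -0.   ] [ 486.55982593 -144.67745215  268.88060584] [-0.6514017   0.72236443  0.22645067 -0.05084829]
1 1 [  16.9 -468.5 -175.1  541.   272.3  371.6   52.4] 87.24 [123.01 138.87 111.99 107.65 121.11  89.94]
1 -1 [  16.9 -468.5 -175.1  541.   272.3  371.6   52.4] 87.24 [90.   90.   90.   90.02 89.99 89.89]
-1 1 [ 149.8  167.7 -191.3  600.4  310.7  -28.4  371.1] 17.31 [123.01 138.87 111.99 107.63 121.12  90.05]
-1 -1 [ 149.8  167.7 -191.3  600.4  310.7  -28.4  371.1] 17.31 [90. 90. 90. 90. 90. 90.]
```

```bash
cat > fk.py <<'E'
from h import *
from scipy.optimize import least_squares
def fk(q,v):
    a1,h1,d,L2,D,A,Lt,c,e=v   # c: offset in pitch-of-q5 frame (perp. to tool), e: lateral after q4
    R1=Ro.from_euler("z",q[0]); ph=q[1]-q[2]
    w=np.array([a1+L2*np.sin(q[1])+D*np.cos(ph)+A*np.sin(ph),d,h1+L2*np.cos(q[1])-D*np.sin(ph)+A*np.cos(ph)])
    R4=R1*Ro.from_euler("y",ph)*Ro.from_euler("x",S4*q[3]); R5=R4*Ro.from_euler("y",-q[4])
    Rf=R5*Ro.from_euler("x",-q[5])
    Rt=Rf*Ro.from_matrix(np.array([[0,0,1.],[0,-1,0],[1,0,0]]))*Ro.from_euler("z",SZ*90,degrees=True)
    return R1.apply(w)+R4.apply([0,e,0])+R5.apply([Lt,0,c]),Rt
S4=-1;SZ=1
E
python3 - <<'E'
import fk; from fk import *
L=[json.loads(l) for l in open("log.jsonl")]
for fk.S4 in(1,-1):
  for fk.SZ in(1,-1):
   for lock in([7,8],[7],[8],[]):
    m=np.ones(9);m[lock]=0
    f=lambda v:np.concatenate([np.concatenate([fk.fk(l["q"],v*m)[0]-l["p"] for l in L]),1e-3*v])
    r=least_squares(f,[100,400,-190,450,450,0,200,0,0])
    e=[np.degrees((fk.fk(l["q"],r.x)[1]*Ro.from_quat(l["o"]).inv()).magnitude()) for l in L]
    print(fk.S4,fk.SZ,lock,(r.x*m).round(1),np.abs(r.fun[:18]).max().round(2),np.round(e,2))
E
```

```text
Traceback (most recent call last):
AttributeError: 'function' object has no attribute 'fk'
```

Run:
```python
from h import *; import fk as M; from scipy.optimize import least_squares
L=[json.loads(l) for l in open("log.jsonl")]
for M.S4 in(1,-1):
  for M.SZ in(1,-1):
   for lock in([7,8],[7],[8],[]):
    m=np.ones(9);m[lock]=0
    f=lambda v:np.concatenate([np.concatenate([M.fk(l["q"],v*m)[0]-l["p"] for l in L]),1e-3*v])
    r=least_squares(f,[100,400,-190,450,450,0,200,0,0])
    e=[np.degrees((M.fk(l["q"],r.x)[1]*Ro.from_quat(l["o"]).inv()).magnitude()) for l in L]
    print(M.S4,M.SZ,lock,(r.x*m).round(1),np.abs(r.fun[:18]).max().round(2),np.round(e,2))
```

```text
1 1 [7, 8] [  17.  -468.5 -175.1  541.   272.3  371.6   52.5    0.     0. ] 87.24 [0.000e+00 1.000e-02 0.000e+00 5.000e-02 2.000e-02 2.673e+01]
1 1 [7] [ -52.8 -454.  -264.2  541.5  343.5  384.8   47.8    0.    89.3] 88.23 [0.000e+00 1.000e-02 0.000e+00 5.000e-02 2.000e-02 2.673e+01]
1 1 [8] [-102.9 -449.6 -174.9  541.4  342.5  384.4   52.1   51.1    0. ] 88.23 [0.000e+00 1.000e-02 0.000e+00 5.000e-02 2.000e-02 2.673e+01]
1 1 [] [ 1013.   -547.5 -2149.5   543.3   358.4   392.6   -42.7 -1082.9  1974.6] 88.15 [0.000e+00 1.000e-02 0.000e+00 5.000e-02 2.000e-02 2.673e+01]
1 -1 [7, 8] [  17.  -468.5 -175.1  541.   272.3  371.6   52.5    0.     0. ] 87.24 [180.   180.   180.   179.98 179.99 176.79]
1 -1 [7] [ -52.8 -454.  -264.2  541.5  343.5  384.8   47.8    0.    89.3] 88.23 [180.   180.   180.   179.98 179.99 176.79]
1 -1 [8] [-102.9 -449.6 -174.9  541.4  342.5  384.4   52.1   51.1    0. ] 88.23 [180.   180.   180.   179.98 179.99 176.79]
1 -1 [] [ 1013.   -547.5 -2149.5   543.3   358.4   392.6   -42.7 -1082.9  1974.6] 88.15 [180.   180.   180.   179.98 179.99 176.79]
-1 1 [7, 8] [ 149.
[... 203 characters left out ...]
8.3 -191.8  601.4  462.    -0.8  370.2  110.1    0. ] 0.09 [0. 0. 0. 0. 0. 0.]
-1 1 [] [-2.910e+01  2.013e+02 -5.160e+01  6.015e+02  4.632e+02 -2.000e-01
  3.635e+02  2.960e+01 -1.402e+02] 0.02 [0. 0. 0. 0. 0. 0.]
-1 -1 [7, 8] [ 149.8  167.7 -191.3  600.4  310.7  -28.3  371.1    0.     0. ] 17.31 [180. 180. 180. 180. 180. 180.]
-1 -1 [7] [   0.   198.8   -0.   601.6  463.6    0.   361.     0.  -191.8] 0.0 [180. 180. 180. 180. 180. 180.]
-1 -1 [8] [-108.4  208.3 -191.8  601.4  462.    -0.8  370.2  110.1    0. ] 0.09 [180. 180. 180. 180. 180. 180.]
-1 -1 [] [-2.910e+01  2.013e+02 -5.160e+01  6.015e+02  4.632e+02 -2.000e-01
  3.635e+02  2.960e+01 -1.402e+02] 0.02 [180. 180. 180. 180. 180. 180.]
```

FK fits exactly. Now checking which pouring headings are feasible.

```bash
cat >> fk.py <<'E'
V=np.array([0,198.8,0,601.6,463.6,0,361,0,-191.8])
LO=np.array([-3.07,-1.43,-1.02,-3.03,-3.05,-3.03]);HI=np.array([3.07,2.12,1.25,1.67,0,3.03])
def ik(p,R,q0):
    def f(q):
        P,Q=fk(q,V); return np.r_[(P-p)/100,(R*Q.inv()).as_rotvec(),1e-4*(q-q0)]
    r=least_squares(f,np.clip(q0,LO+.01,HI-.01),bounds=(LO,HI)); return r.x,np.abs(r.fun[:6]).max()
def pose(lip,psi,th):
    a=np.radians(psi);t=np.radians(th); x=np.array([np.cos(a),np.sin(a),0]);z=np.array([0,0,1.]); y=np.cross(z,x)
    T=Ro.from_rotvec(-t*y); R=T*tgt(psi+180)
    bar=np.array(lip)-T.apply(-78*x-71*z); return bar+2*R.as_matrix()[:,2],R
E
python3 - <<'E'
from fk import *
b=np.array([527,420,0.])
q0=get_obs()["joint_pos"]
pb,Rb=np.array([572.2,-191.7,260]),tgt(171)
qs,e=ik(pb,Rb,q0); print("above bar",qs.round(2),e)
for psi in range(-150,211,15):
    # carry: interpolate bar pose to start pose
    lip=lambda z: b+[20*np.cos(np.radians(psi)),20*np.sin(np.radians(psi)),z]
    p1,R1=pose(lip(170),psi,0); q=qs; ok=0;dq=0
    n=40
    for i in range(1,n+1):
        s=i/n; # arc about base
        r=np.hypot(*pb[:2])*(1-s)+np.hypot(*p1[:2])*s; A=np.arctan2(pb[1],pb[0])*(1-s)+np.arctan2(p1[1],p1[0])*s
        qn,e=ik([r*np.cos(A),r*np.sin(A),260*(1-s)+p1[2]*s],Ro.from_euler("z",s*(psi+9),degrees=True)*Rb,q); ok=max(ok,e); dq=max(dq,np.abs(qn-q).max()); q=qn
    qc=q;th=0;oc=ok; dt=0
    for th in range(3,82,3):
        p,R=pose(lip(170-50*min(1,th/40)),psi,th); qn,e=ik(p,R,q)
        if e>.01: break
        dt=max(dt,np.abs(qn-q).max()); q=qn
    print(psi,"carry err",round(oc,3),round(dq,2),"tilt max",th,"dt",round(dt,2),q.round(2))
E
```

```text
above bar [ 0.    0.23 -0.13 -0.   -1.21 -0.16] 8.74922846788011e-09
-150 carry err 0.294 0.09 tilt max 3 dt 0 [ 0.82  0.21 -0.12 -0.32 -1.18 -3.03]
-135 carry err 0.151 0.08 tilt max 3 dt 0 [ 0.88  0.22 -0.14 -0.16 -1.2  -3.03]
-120 carry err 0.005 0.07 tilt max 6 dt 0.06 [ 0.94  0.25 -0.15 -0.   -1.22 -3.03]
-105 carry err 0.0 0.06 tilt max 81 dt 0.05 [ 1.08  1.19  0.71  0.36 -2.46 -2.82]
-90 carry err 0.0 0.06 tilt max 81 dt 0.04 [ 1.17  1.09  0.42  0.51 -2.23 -2.74]
-75 carry err 0.0 0.05 tilt max 81 dt 0.05 [ 1.25  0.98  0.13  0.64 -2.02 -2.73]
-60 carry err 0.0 0.04 tilt max 81 dt 0.05 [ 1.32  0.87 -0.15  0.79 -1.81 -2.76]
-45 carry err 0.0 0.04 tilt max 81 dt 0.06 [ 1.38  0.76 -0.43  0.97 -1.63 -2.83]
-30 carry err 0.0 0.03 tilt max 81 dt 0.08 [ 1.38  0.65 -0.7   1.21 -1.49 -2.93]
-15 carry err 0.0 0.02 tilt max 81 dt 0.11 [ 1.28  0.51 -0.94  1.58 -1.36 -3.02]
0 carry err 0.0 0.02 tilt max 51 dt 0.17 [ 0.95  0.2  -0.88  1.67 -0.65 -2.45]
15 carry err 0.0 0.02 tilt max 42 dt 0.32 [ 0.79  0.16 -0.84  1.67 -0.32 -2.1 ]
30 carry err 0.0 0.02 tilt max 39 dt 0.67 [ 0.69  0.15 -0.82 
[... 286 characters left out ...]
max 81 dt 0.09 [ 0.08  0.54 -0.19 -1.5  -1.41  2.29]
105 carry err 0.0 0.03 tilt max 81 dt 0.07 [ 0.13  0.63  0.02 -1.37 -1.59  2.19]
120 carry err 0.0 0.03 tilt max 81 dt 0.06 [ 0.19  0.74  0.24 -1.27 -1.78  2.12]
135 carry err 0.0 0.04 tilt max 81 dt 0.05 [ 0.26  0.84  0.47 -1.21 -1.99  2.06]
150 carry err 0.0 0.04 tilt max 81 dt 0.06 [ 0.34  0.94  0.69 -1.17 -2.2   2.01]
165 carry err 0.0 0.05 tilt max 81 dt 0.06 [ 0.41  1.05  0.92 -1.18 -2.41  1.95]
180 carry err 0.0 0.05 tilt max 81 dt 0.09 [ 0.49  1.14  1.13 -1.23 -2.62  1.87]
195 carry err 0.0 0.06 tilt max 78 dt 0.12 [ 0.62  1.16  1.22 -1.04 -2.74  2.04]
210 carry err 0.0 0.07 tilt max 75 dt 0.12 [ 0.76  1.18  1.23 -0.71 -2.79  2.39]
```

Heading 105° (pouring towards -75°) is comfortable. Going above the bar first.

```bash
python3 -c "
from h import *
plan([572.2,-191.7,170],tgt(171))"
```

```text
turn units [-2.68 -3.58 -0.5 ] shift units [ 2.85 -1.57 -3.3 ]
```

{"op": "move_arm", "data": {"moves": [[-0.54,-0.72,-0.1,0.57,-0.31,-0.2,0.5],[-0.54,-0.72,-0.1,0.57,-0.31,-0.4,0.5],[-0.54,-0.72,-0.1,0.57,-0.31,-0.8,0.5],[-0.54,-0.72,-0.1,0.57,-0.31,-0.9,0.5],[-0.54,-0.72,-0.1,0.57,-0.31,-1,0.5],[0,0,0,0,0,0,0.5],[0,0,0,0,0,0,0.5]]}}

```text
time_s: 11.6
eef_pos: [572.3, -189.7, 171.9]
orientation: [-0.651, 0.759, -0.002, -0.0]
contact_force: [-0.1, 0.1, -0.1]
grip_width: 0.499
grasp_force: 0.0
```

```bash
python3 -c "
from h import *
plan([572.2,-191.7,104],tgt(171))"
```

```text
turn units [ 0.03  0.02 -0.04] shift units [-0.   -0.07 -2.26]
```

{"op": "move_arm", "data": {"moves": [[0.03,0.02,-0.04,0,-0.07,-0.6,0.5],[0,0,0,0,0,-0.7,0.5],[0,0,0,0,0,-0.6,0.5],[0,0,0,0,0,-0.36,0.5],[0,0,0,0,0,0,0.6],[0,0,0,0,0,0,0.8],[0,0,0,0,0,0,1],[0,0,0,0,0,0,1]], "newtons": 20}}

```text
time_s: 12.6
eef_pos: [572.5, -192.1, 103.6]
orientation: [-0.649, 0.761, -0.001, 0.0]
contact_force: [1.1, -0.0, 0.7]
grip_width: 0.155
grasp_force: 19.9
```

{"op": "move_arm", "data": {"moves": [[0,0,0,0,0,0,1],[0,0,0,0,0,0,1]], "newtons": 60}}

```text
time_s: 12.85
eef_pos: [572.5, -192.1, 103.6]
orientation: [-0.649, 0.761, -0.001, 0.0]
contact_force: [0.5, 1.0, 6.0]
grip_width: 0.153
grasp_force: 59.8
```

{"op": "move_arm", "data": {"moves": [[0,0,0,0,0,0.15,1],[0,0,0,0,0,0.4,1],[0,0,0,0,0,0.7,1],[0,0,0,0,0,0.9,1],[0,0,0,0,0,1,1],[0,0,0,0,0,1,1],[0,0,0,0,0,0.8,1],[0,0,0,0,0,0.4,1]]}}

```text
time_s: 13.85
eef_pos: [572.0, -192.2, 265.0]
orientation: [-0.649, 0.761, -0.001, 0.001]
contact_force: [0.2, 0.4, -4.5]
grip_width: 0.155
grasp_force: 59.9
```

Run:
```python
from fk import *
lip=np.array([522,439,170.]); p,R=pose(lip,105,0); plan(p,R); print(p, get_obs()["contact_force"])
p=read_camera("scene"); print([(round(d["p"],2)) for d in spot_in("potato0",p)])
```

```text
turn units [-1.000e-02  1.000e-02  1.901e+01] shift units [-2.34 23.55 -0.87]
[501.81211448 514.34221445 239.        ] [ 0.15409642  0.44832071 -4.54383984]
[0.71, 0.7, 0.63, 0.52, 0.16]
```

{"op": "move_arm", "data": {"moves": [[0,0,0.16,-0.02,0.2,0,1],[0,0,0.32,-0.04,0.4,0,1],[0,0,0.48,-0.06,0.6,0,1],[0,0,0.65,-0.08,0.8,0,1],[0,0,0.69,-0.08,0.85,0,1],[0,0,0.69,-0.08,0.85,0,1],[0,0,0.69,-0.08,0.85,0,1],[0,0,0.69,-0.08,0.85,0,1]]}}

```text
time_s: 14.95
eef_pos: [555.8, -28.2, 263.2]
orientation: [0.806, -0.592, 0.0, -0.0]
contact_force: [-0.3, -0.2, -3.6]
grip_width: 0.151
grasp_force: 59.9
```

{"op": "move_arm", "data": {"moves": [[0,0,0.69,-0.08,0.85,0,1],[0,0,0.69,-0.08,0.85,0,1],[0,0,0.69,-0.08,0.85,0,1],[0,0,0.69,-0.08,0.85,0,1],[0,0,0.69,-0.08,0.85,0,1],[0,0,0.69,-0.08,0.85,0,1],[0,0,0.69,-0.08,0.85,0,1],[0,0,0.69,-0.08,0.85,0,1]]}}

```text
time_s: 15.95
eef_pos: [536.2, 175.6, 263.2]
orientation: [0.941, -0.337, 0.0, -0.0]
contact_force: [0.0, -0.6, -4.5]
grip_width: 0.157
grasp_force: 59.9
```

{"op": "move_arm", "data": {"moves": [[0,0,0.69,-0.08,0.85,0,1],[0,0,0.69,-0.08,0.85,0,1],[0,0,0.69,-0.08,0.85,0,1],[0,0,0.69,-0.08,0.85,0,1],[0,0,0.69,-0.08,0.85,0,1],[0,0,0.69,-0.08,0.85,0,1],[0,0,0.69,-0.08,0.85,0,1],[0,0,0.69,-0.08,0.85,0,1]]}}

```text
time_s: 16.95
eef_pos: [517.5, 379.5, 263.1]
orientation: [0.998, -0.055, 0.0, -0.0]
contact_force: [-0.3, -0.1, -4.5]
grip_width: 0.151
grasp_force: 59.9
```

{"op": "move_arm", "data": {"moves": [[0,0,0.69,-0.08,0.85,0,1],[0,0,0.69,-0.08,0.85,0,1],[0,0,0.65,-0.1,0.8,-0.1,1],[0,0,0.57,-0.2,0.7,-0.2,1],[0,0,0.48,-0.2,0.6,-0.2,1],[0,0,0.32,-0.2,0.4,-0.2,1],[0,0,0.2,-0.1,0.25,-0.17,1],[0,0,0,0,0,0,1]]}}

```text
time_s: 17.95
eef_pos: [488.8, 511.4, 236.6]
orientation: [0.991, 0.131, -0.0, 0.0]
contact_force: [0.4, -0.5, -4.7]
grip_width: 0.157
grasp_force: 59.9
```

Run:
```python
from fk import *
o=cur(); u=np.array([np.cos(np.radians(105)),np.sin(np.radians(105)),0]); b=np.array([527,420,0])
print(o["eef_pos"],o["contact_force"],np.round(o["joint_pos"],2))
lip=np.array([522,439,170.]); plan(*pose(lip,105,0),o)
# tilt schedule: lip pivots, dropping to 118
last,_=pose(lip,105,0); q=o["joint_pos"]
for th,z in((12,160),(24,148),(36,135),(48,125),(60,118),(72,115)):
    p,R=pose([522,439,z],105,th); q,e=ik(p,R,q)
    print(th,"shift",((p-last)/30).round(2),"err",round(e,4),q.round(2)); last=p
print("axis(neg y_c)*1deg units per 6deg",-np.cross([0,0,1],u).round(3))
p=read_camera("scene"); cv2.imwrite("pics/s2.png",cv2.resize(p["img"][60:260,120:420,::-1],(780,520),interpolation=2))
```

```text
[488.76330385 511.39092883 236.58559977] [ 0.43717289 -0.45279754 -4.67884325] [ 1.08  0.42  0.08  0.   -1.24  0.75]
turn units [ 0.01 -0.   -0.  ] shift units [0.43 0.1  0.08]
12 shift [ 0.14 -0.52  0.16] err 0.0 [ 0.96  0.37  0.08 -0.17 -1.15  0.93]
24 shift [ 0.16 -0.6  -0.03] err 0.0 [ 0.83  0.33  0.06 -0.4  -1.1   1.15]
36 shift [ 0.18 -0.66 -0.2 ] err 0.0 [ 0.67  0.33  0.05 -0.65 -1.11  1.41]
48 shift [ 0.19 -0.7  -0.25] err 0.0 [ 0.49  0.37  0.04 -0.9  -1.19  1.67]
60 shift [ 0.19 -0.7  -0.3 ] err 0.0 [ 0.33  0.44  0.03 -1.1  -1.31  1.9 ]
72 shift [ 0.18 -0.67 -0.32] err 0.0 [ 0.2   0.55  0.02 -1.27 -1.47  2.09]
axis(neg y_c)*1deg units per 6deg [ 0.966  0.259 -0.   ]
```

View pics/s2.png

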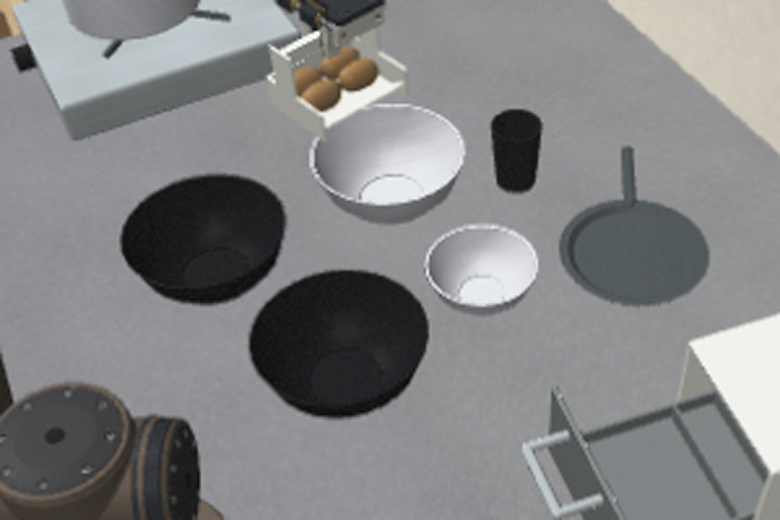

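The picture shows all four potatoes in the caddy at (340,80) and the lip over the bowl's near side at (388,160). Tipping now.

{"op": "move_arm", "data": {"moves": [[0.48,0.13,0,0.14,-0.1,0.06,1],[0.48,0.13,0,0.14,-0.1,0.06,1],[0.48,0.13,0,0.14,-0.11,0.06,1],[0.48,0.13,0,0.14,-0.11,0.06,1],[0.48,0.13,0,0.04,-0.15,-0.01,1],[0.48,0.13,0,0.04,-0.15,-0.01,1],[0.48,0.13,0,0.04,-0.15,-0.01,1],[0.48,0.13,0,0.04,-0.15,0,1]]}}

```text
time_s: 19.0
eef_pos: [511.3, 479.6, 244.3]
orientation: [0.97, 0.127, -0.027, -0.206]
contact_force: [-0.2, 0.0, -5.0]
grip_width: 0.152
grasp_force: 59.9
```

{"op": "move_arm", "data": {"moves": [[0.48,0.13,0,0.05,-0.17,-0.1,1],[0.48,0.13,0,0.05,-0.17,-0.1,1],[0.48,0.13,0,0.04,-0.16,-0.1,1],[0.48,0.13,0,0.04,-0.16,-0.1,1],[0.48,0.13,0,0.05,-0.18,-0.06,1],[0.48,0.13,0,0.05,-0.18,-0.06,1],[0.48,0.13,0,0.05,-0.17,-0.06,1],[0.48,0.13,0,0.04,-0.17,-0.06,1]]}}

```text
time_s: 20.0
eef_pos: [522.9, 438.9, 225.6]
orientation: [0.906, 0.119, -0.053, -0.402]
contact_force: [0.7, -0.2, -1.8]
grip_width: 0.156
grasp_force: 59.9
```

Run:
```python
from fk import *
o=cur(); print(o["contact_force"]); plan(*pose([522,439,118],105,60),o); plan(*pose([522,439,115],105,72),o)
R=Ro.from_quat(o["orientation"]); print("tilt",np.degrees(np.arccos(-R.as_matrix()[2,2])))
```

```text
[ 0.73503352 -0.2339046  -1.75127865]
turn units [1.96 0.53 0.  ] shift units [ 0.15 -0.66 -0.19]
turn units [3.89 1.05 0.  ] shift units [ 0.33 -1.33 -0.5 ]
tilt 47.80873172003313
```

{"op": "move_arm", "data": {"moves": [[0.48,0.13,0,0.04,-0.17,-0.05,1],[0.48,0.13,0,0.04,-0.17,-0.05,1],[0.48,0.13,0,0.04,-0.17,-0.05,1],[0.48,0.13,0,0.04,-0.17,-0.05,1],[0,0,0,0,0,0,1],[0,0,0,0,0,0,1],[0,0,0,0,0,0,1]]}}

```text
time_s: 20.88
eef_pos: [526.7, 419.9, 219.3]
orientation: [0.86, 0.114, -0.066, -0.493]
contact_force: [0.3, -0.4, -1.1]
grip_width: 0.152
grasp_force: 59.9
```

Run:
```python
from fk import *
o=cur(); print(o["contact_force"],o["eef_pos"])
out=[]
for n,(r0,c0) in(("scene",(70,210)),("top",(150,110))):
    p=read_camera(n); out.append(cv2.resize(p["img"][r0:r0+130,c0:c0+130,::-1],(395,395),interpolation=2))
    for d in spot_in("potato0",p):
        b=np.array(d["box"])*[640,400,640,400]; print(n,round(d["p"],2),at_z(p,[[(b[0]+b[2])/2,(b[1]+b[3])/2]],35)[0].round())
    if n=="top":
        for l in("bowl_large","bowl_small"):
            for d in masks_of(l,p)[:2]:
                c=max(cv2.findContours(d["pixels"].astype(np.uint8),0,1)[0],key=cv2.contourArea)[:,0]; w=at_z(p,c.astype(float),90 if "large" in l else 62)[:,:2].astype(np.float32); print(l,round(d["p"],2),cv2.minEnclosingCircle(w))
cv2.imwrite("pics/pour.png",np.hstack(out))
```

```text
[ 0.28860097 -0.35949082 -1.09983161] [526.66092858 419.93478766 219.269764  ]
scene 0.7 [536. 453.  35.]
scene 0.6 [517. 437.  35.]
scene 0.44 [546. 392.  35.]
top 0.38 [ 548. -191.   35.]
bowl_large 0.92 ((329.0906677246094, 143.31842041015625), 109.4380111694336)
bowl_large 0.66 ((662.6014404296875, -209.40296936035156), 248.6602325439453)
bowl_small 0.78 ((550.2494506835938, 186.96617126464844), 73.4312973022461)
bowl_small 0.19 ((548.8419799804688, -183.6352996826172), 136.91583251953125)
```

View pics/pour.png

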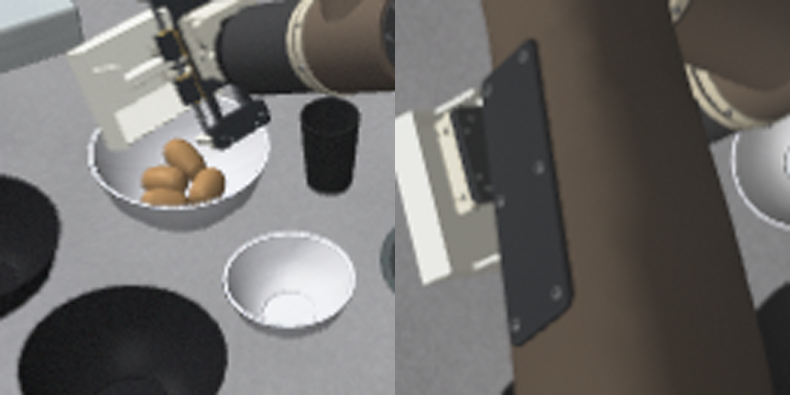

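All four potatoes lie in the large bowl, around (180,178) in the left crop. Untilting and rising.

{"op": "move_arm", "data": {"moves": [[-0.8,-0.21,0,-0.07,0.26,0.3,1],[-0.8,-0.21,0,-0.07,0.26,0.3,1],[-0.8,-0.21,0,-0.07,0.26,0.3,1],[-0.8,-0.21,0,-0.07,0.26,0.2,1],[-0.8,-0.21,0,-0.07,0.26,0.1,1],[-0.8,-0.21,0,-0.07,0.26,0.1,1],[-0.8,-0.21,0,-0.07,0.26,0.1,1],[-0.8,-0.21,0,-0.07,0.26,0.1,1]]}}

```text
time_s: 22.18
eef_pos: [509.3, 482.4, 263.8]
orientation: [0.977, 0.127, -0.025, -0.171]
contact_force: [-0.6, -0.0, -1.9]
grip_width: 0.153
grasp_force: 59.8
```

{"op": "move_arm", "data": {"moves": [[-0.8,-0.21,0,-0.07,0.26,0,1],[-0.8,-0.21,0,-0.07,0.26,0,1],[-0.8,-0.21,0,-0.07,0.26,0,1],[-0.8,-0.21,0,-0.07,0.26,0,1],[0,0,0,0,0,0,1]]}}

```text
time_s: 22.8
eef_pos: [499.9, 514.8, 261.7]
orientation: [0.992, 0.13, -0.004, 0.0]
contact_force: [-0.4, 0.4, -0.8]
grip_width: 0.154
grasp_force: 59.9
```

Run:
```python
from fk import *
o=cur(); print(o["eef_pos"],o["joint_pos"].round(2) if hasattr(o["joint_pos"],"round") else 0); plan([572.2,-192,265],tgt(171),o)
```

```text
[499.91493178 514.77739855 261.69979593] [ 1.07  0.42  0.15 -0.01 -1.31  0.77]
turn units [ -0.07  -0.07 -18.98] shift units [  2.41 -23.56   0.11]
```

{"op": "move_arm", "data": {"moves": [[0,0,-0.4,0.05,-0.5,0.1,1],[0,0,-0.8,0.1,-0.98,0,1],[0,0,-0.8,0.1,-0.98,0,1],[0,0,-0.8,0.1,-0.98,0,1],[0,0,-0.8,0.1,-0.98,0,1],[0,0,-0.8,0.1,-0.98,0,1],[0,0,-0.8,0.1,-0.98,0,1],[0,0,-0.8,0.1,-0.98,0,1]]}}

```text
time_s: 23.8
eef_pos: [523.9, 289.9, 267.2]
orientation: [0.982, -0.187, -0.003, -0.003]
contact_force: [0.1, -0.3, -2.7]
grip_width: 0.157
grasp_force: 59.9
```

{"op": "move_arm", "data": {"moves": [[0,0,-0.8,0.1,-0.98,0,1],[0,0,-0.8,0.1,-0.98,0,1],[0,0,-0.8,0.1,-0.98,0,1],[0,0,-0.8,0.1,-0.98,0,1],[0,0,-0.8,0.1,-0.98,0,1],[0,0,-0.8,0.1,-0.98,0,1],[0,0,-0.8,0.1,-0.98,0,1],[0,0,-0.8,0.1,-0.98,0,1]]}}

```text
time_s: 24.8
eef_pos: [547.3, 55.0, 267.2]
orientation: [0.866, -0.5, -0.002, -0.004]
contact_force: [0.3, 0.7, -2.3]
grip_width: 0.155
grasp_force: 59.9
```

{"op": "move_arm", "data": {"moves": [[0,0,-0.8,0.1,-0.98,0,1],[0,0,-0.8,0.1,-0.98,0,1],[0,0,-0.8,0.1,-0.98,0,1],[0,0,-0.8,0.1,-0.98,0,1],[0,0,-0.8,0.1,-0.98,0,1],[0,0,-0.8,0.1,-0.98,0,1],[0,0,-0.8,0.1,-0.98,0,1],[0,0,0,0,0,0,1]]}}

```text
time_s: 25.8
eef_pos: [567.9, -151.2, 266.9]
orientation: [-0.685, 0.729, 0.001, 0.004]
contact_force: [-0.4, 0.9, -2.6]
grip_width: 0.157
grasp_force: 59.9
```

Run:
```python
from fk import *
o=cur(); print(o["eef_pos"]); plan([572.2,-192,200],tgt(171),o)
```

```text
[ 567.88284655 -151.23199532  266.8744772 ]
turn units [-0.06  0.04 -0.91] shift units [ 0.14 -1.36 -2.23]
```

{"op": "move_arm", "data": {"moves": [[-0.03,0.02,-0.45,0.07,-0.68,0,1],[-0.03,0.02,-0.46,0.07,-0.68,0,1],[0,0,0,0,0,0,1],[0,0,0,0,0,0,1]]}}

```text
time_s: 26.3
eef_pos: [573.1, -189.7, 266.3]
orientation: [-0.651, 0.759, 0.0, -0.0]
contact_force: [0.3, 0.2, -2.3]
grip_width: 0.161
grasp_force: 59.9
```

Run:
```python
from fk import *
o=cur(); print(o["eef_pos"]); plan([572.5,-192.1,104.5],tgt(171),o)
```

```text
[ 573.07813484 -189.67773036  266.25021239]
turn units [-0.   -0.01 -0.04] shift units [-0.02 -0.08 -5.39]
```

{"op": "move_arm", "data": {"moves": [[0,0,-0.04,-0.02,-0.08,-0.5,1],[0,0,0,0,0,-0.8,1],[0,0,0,0,0,-0.9,1],[0,0,0,0,0,-0.9,1],[0,0,0,0,0,-0.8,1],[0,0,0,0,0,-0.6,1],[0,0,0,0,0,-0.3,1],[0,0,0,0,0,-0.2,1]]}}

```text
time_s: 27.3
eef_pos: [572.5, -191.7, 115.8]
orientation: [-0.65, 0.76, 0.0, -0.001]
contact_force: [0.3, 0.0, -0.8]
grip_width: 0.156
grasp_force: 59.9
```

{"op": "move_arm", "data": {"moves": [[0,0,0,0,0,-0.15,1],[0,0,0,0,0,-0.15,1],[0,0,0,0,0,0,1],[0,0,0,0,0,0,1]]}}

```text
time_s: 27.8
eef_pos: [572.7, -191.9, 107.7]
orientation: [-0.65, 0.76, 0.0, -0.0]
contact_force: [-0.0, 0.0, -1.6]
grip_width: 0.157
grasp_force: 59.9
```

{"op": "move_arm", "data": {"moves": [[0,0,0,0,0,-0.08,1],[0,0,0,0,0,-0.06,1],[0,0,0,0,0,0,1]]}}

```text
time_s: 28.18
eef_pos: [572.9, -191.9, 103.6]
orientation: [-0.65, 0.76, -0.0, -0.0]
contact_force: [-0.6, 0.8, 2.2]
grip_width: 0.156
grasp_force: 59.9
```

Contact from the tray floor. Releasing and rising.

{"op": "move_arm", "data": {"moves": [[0,0,0,0,0,0,0.8],[0,0,0,0,0,0,0.5],[0,0,0,0,0,0,0.5],[0,0,0,0,0,0.3,0.5],[0,0,0,0,0,0.7,0.5],[0,0,0,0,0,1,0.5],[0,0,0,0,0,1,0.5],[0,0,0,0,0,1,0.5]]}}

```text
time_s: 29.18
eef_pos: [572.5, -191.9, 224.9]
orientation: [-0.65, 0.76, 0.0, -0.0]
contact_force: [1.1, 0.1, 0.2]
grip_width: 0.502
grasp_force: 0.0
```

Run:
```python
from fk import *
o=cur(); print(o["eef_pos"],o["grip_width"]); plan([426.5,-167.5,220],tgt(171),o)
p=read_camera("scene"); cv2.imwrite("pics/back.png",cv2.resize(p["img"][80:300,230:500,::-1],(720,587),interpolation=2))
```

```text
[ 572.5349153  -191.86894112  224.90547361] 0.5023816630161572
turn units [ 0.   -0.   -0.01] shift units [-4.87  0.81 -0.16]
```

View pics/back.png

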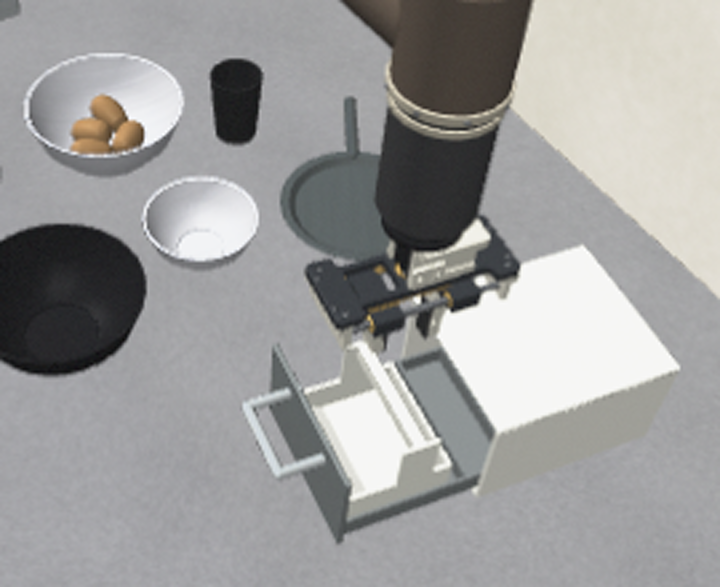

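The caddy stands upright and empty in the tray at (385,430), and the potatoes are in the bowl at (107,125). Next, the handle again.

{"op": "move_arm", "data": {"moves": [[0,0,0,-0.8,0.13,0,0.55],[0,0,0,-0.8,0.13,0,0.55],[0,0,0,-0.8,0.13,0,0.55],[0,0,0,-0.8,0.13,0,0.55],[0,0,0,-0.8,0.13,0,0.55],[0,0,0,-0.87,0.16,-0.16,0.55],[0,0,0,0,0,0,0.55],[0,0,0,0,0,0,0.55]]}}

```text
time_s: 30.22
eef_pos: [427.0, -167.6, 219.1]
orientation: [-0.65, 0.76, -0.0, -0.0]
contact_force: [0.7, -0.1, -0.5]
grip_width: 0.447
grasp_force: 0.0
```

Run:
```python
from fk import *
o=cur(); plan([426.5,-167.5,104],tgt(171),o)
```

```text
turn units [ 0.    0.   -0.01] shift units [-0.02  0.   -3.84]
```

{"op": "move_arm", "data": {"moves": [[0,0,0,-0.02,0,-0.9,0.55],[0,0,0,0,0,-0.9,0.55],[0,0,0,0,0,-0.9,0.55],[0,0,0,0,0,-0.7,0.55],[0,0,0,0,0,-0.4,0.55],[0,0,0,0,0,0,0.8],[0,0,0,0,0,0,1],[0,0,0,0,0,0,1]], "newtons": 25}}

```text
time_s: 31.22
eef_pos: [426.5, -167.6, 105.2]
orientation: [-0.65, 0.76, -0.0, 0.0]
contact_force: [0.0, 0.4, -0.7]
grip_width: 0.172
grasp_force: 0.0
```

{"op": "move_arm", "data": {"moves": [[0,0,0,0.25,-0.04,0,1],[0,0,0,0.5,-0.08,0,1],[0,0,0,0.75,-0.12,0,1],[0,0,0,0.8,-0.13,0,1],[0,0,0,0.8,-0.13,0,1],[0,0,0,0.8,-0.13,0,1],[0,0,0,0.7,-0.11,0,1],[0,0,0,0.5,-0.08,0,1]]}}

```text
time_s: 32.22
eef_pos: [581.0, -192.1, 105.0]
orientation: [-0.65, 0.76, -0.0, -0.0]
contact_force: [-2.6, 3.9, 7.3]
grip_width: 0.124
grasp_force: 25.0
```

Run:
```python
from fk import *
o=cur(); print(o["eef_pos"],o["contact_force"]); plan([589.5,-193.3,105],tgt(171),o)
```

```text
[ 580.97758623 -192.14350712  104.96671261] [-2.56615978  3.92284808  7.31346058]
turn units [ 0.    0.   -0.02] shift units [ 0.28 -0.04  0.  ]
```

{"op": "move_arm", "data": {"moves": [[0,0,0,0.15,-0.02,0,1],[0,0,0,0.15,-0.02,0,1],[0,0,0,0.05,-0.01,0,1],[0,0,0,0,0,0,1]]}}

```text
time_s: 32.72
eef_pos: [589.5, -193.5, 104.9]
orientation: [-0.65, 0.76, 0.001, -0.001]
contact_force: [-5.4, 4.3, 9.0]
grip_width: 0.124
grasp_force: 25.0
```

{"op": "move_arm", "data": {"moves": [[0,0,0,0.07,-0.01,0,1],[0,0,0,0.05,-0.01,0,1],[0,0,0,0,0,0,1]]}}

```text
time_s: 33.1
eef_pos: [589.7, -193.6, 104.8]
orientation: [-0.65, 0.76, 0.003, -0.003]
contact_force: [-15.6, 8.9, 18.2]
grip_width: 0.129
grasp_force: 25.0
```

{"op": "move_arm", "data": {"moves": [[0,0,0,0,0,0,0.7],[0,0,0,0,0,0,0.55],[0,0,0,0,0,0,0.55],[0,0,0,0,0,0.4,0.55],[0,0,0,0,0,0.9,0.55],[0,0,0,0,0,1,0.55],[0,0,0,0,0,1,0.55],[0,0,0,0,0,1,0.55]]}}

```text
time_s: 34.1
eef_pos: [593.2, -194.3, 235.4]
orientation: [-0.65, 0.76, -0.0, -0.0]
contact_force: [0.7, 0.4, 0.5]
grip_width: 0.453
grasp_force: 0.0
```

{"op": "move_arm", "data": {"moves": [[0,0,0,-0.8,0.2,0.2,0.55],[0,0,0,-0.8,0.2,0.2,0.55],[0,0,0,-0.8,0.2,0.2,0.55],[0,0,0,-0.5,0.2,0.2,0.55],[0,0,0,0,0,0,0.55]]}}

```text
time_s: 34.72
eef_pos: [506.0, -170.0, 258.9]
orientation: [-0.65, 0.76, -0.001, 0.0]
contact_force: [0.4, 0.2, 0.4]
grip_width: 0.453
grasp_force: 0.0
```

Run:
```python
from fk import *
cen=np.array([758.9,-221.3]); a=np.radians(-9.0); R=np.array([[np.cos(a),-np.sin(a)],[np.sin(a),np.cos(a)]])
p=read_camera("scene"); s=5; r0,c0=150,330; im=cv2.resize(p["img"][r0:r0+115,c0:c0+155,::-1],None,fx=s,fy=s,interpolation=2)
for X in((-173,45,105),(-173,-45,105),(-123,97,129),(-123,-97,129)):
    q=proj(p,[[*(cen+R@X[:2]),X[2]]])[0]; cv2.circle(im,(int((q[0]-c0+.5)*s),int((q[1]-r0+.5)*s)),3,(0,0,255),-1)
cv2.imwrite("pics/end.png",im); print(get_obs()["eef_pos"],get_obs()["time_s"])
p=read_camera("top")
for l,H in(("bowl_large",90),("bowl_small",62)):
    for d in masks_of(l,p)[:3]:
        c=max(cv2.findContours(d["pixels"].astype(np.uint8),0,1)[0],key=cv2.contourArea)[:,0]; print(l,np.round(cv2.minEnclosingCircle(at_z(p,c.astype(float),H)[:,:2].astype(np.float32))[0]))
for d in spot_in("potato0",p):
    b=np.array(d["box"])*[640,400,640,400]; print(round(d["p"],2),at_z(p,[[(b[0]+b[2])/2,(b[1]+b[3])/2]],30)[0].round())
```

```text
[ 506.39316202 -170.1332269   258.36157867] 34.775
bowl_large [531. 422.]
bowl_large [337. 208.]
bowl_large [ 512. -482.]
bowl_small [550. 247.]
0.78 [521. 440.  30.]
0.78 [551. 396.  30.]
0.68 [553. 466.  30.]
0.67 [496. 396.  30.]
0.27 [531. 446.  30.]
```

View pics/end.png

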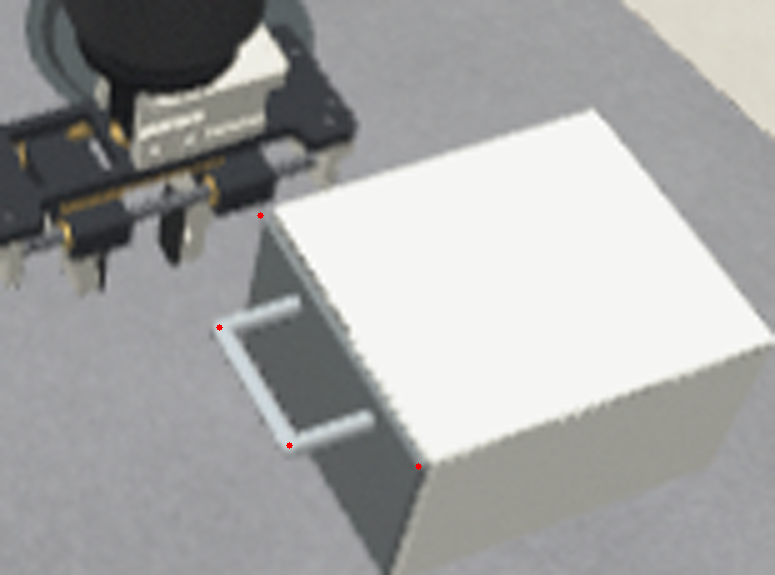

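The tray is home: the handle lies on the home overlay at (255,385), and the push met the stop. The potatoes are within about 55 mm of the bowl's axis. Handing in.

```bash
python3 -c "
from station import *
print(close_job())"
```

```text
the job is handed in; nothing more can be done
None
```

I've handed the job in, with no verdict returned: all four potatoes are in the large aluminium bowl, the empty caddy is upright in the tray, and the tray is pushed fully home.

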